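# Pop a candle tin from the counter dispenser and stop it with the other finger

## Task

Serve one candle tin from the little dispenser on the stall counter: press its spring paddle all the way down with one finger so that the tin pops out of its pocket, and stop the tin with the other finger standing in the chute before it rolls off the open end. Do not pick the tin up or touch it while it is in the pocket, and leave the jar, the bottle and the spare tin alone. Finish holding: one finger still keeping the paddle down, the other against the tin, which rests on the chute.

Things in the scene. Friction and masses are not known exactly. Their poses are not given: they have to be found in the camera images.
- dispenser: Plywood and sheet-metal tin dispenser fixed to the counter, 250 x 146 mm. Origin on the counter; x uphill, y to the chute side, z up. Chute along x, centred on y = +36 mm, 42 mm wide inside, walls 14 mm above its floor, from the pocket lip (x = 20 mm, floor 43.5 mm up) 10 degrees down to the open end (point chute_end). Pocket with the tin: x = 20 to 70 mm, rim 70 mm up. Paddle at y = -36 mm.
- paddle (a joint): angle of the rocking paddle, rad: 0 at rest, 0.42 fully down. It turns about a shaft along the dispenser's y at x = 0, z = 28 mm; pressing the pad lifts a tongue under the tin, which tips over the 7 mm lip at about 0.25 to 0.36 and rolls off at once. Springs back when let go: about 2.5 N on the pad to start, 7 N fully down, then a hard stop.
- paddle_pad (a point): centre of the top of the paddle's black pressing pad (50 mm along x, 36 mm across), at dispenser x = -65 mm, y = -36 mm and 60 mm above the counter at rest; it goes down about 27 mm, to about 33 mm.
- chute_stop (a point): point on the chute's floor, mid width, level with the middle of the pad (dispenser x = -65 mm, y = +36 mm, 28.5 mm above the counter): 72 mm across from the pad's centre. A finger standing here, its tip lower than about 15 mm over the floor, stops the tin.
- chute_end (a point): middle of the floor at the chute's open lower end (dispenser x = -130 mm, y = +36 mm, 17 mm above the counter); the tin must not reach it.
- tin: Round metal candle tin, 44 mm diameter, 36 mm long, about 90 g, lying on its side in the pocket with its axis along the dispenser's y. Origin at its centre.
- candle_jar: Glass candle jar standing on the counter beside the dispenser, 64 mm diameter, 110 mm tall. Origin at the centre of its underside. To be left alone.
- white_bottle: White bottle standing on the counter beside the dispenser, 48 mm diameter, 130 mm tall. Origin at the centre of its underside. To be left alone.
- spare_tin: A tin like the other one, standing upright on the counter behind the dispenser, 44 mm diameter, 36 mm tall. Origin at the centre of its underside. To be left alone.
Things that resemble listed ones, but are neither listed nor needed, are in the scene too. Leave any orange or red look-alike of the tin alone.

How it is judged:
By the outcome, as a careful person would: the job done as asked, in the order asked, and still so for the second after the job is handed in, while the arm keeps its last pose, push and grip.
It also fails if it takes over 29 s, if anything falls off the work surface, if the arm or the gripper's body presses on something with over 40 N, if the wrist force passes 120 N, or if a joint passes its speed limit or range.

## Robot

A 6-joint arm with a two-finger parallel gripper is mounted at the origin on the work surface. World frame = base frame: x ahead of the robot, y to its left, z up, the work surface at z = 0. Lengths are in m, angles in degrees, forces in N, time in s.
With the tool pointing down it reaches from about 0.4 to 0.925 m from the base axis. Payload 3.4 kg.
Tool frame: the origin (TCP) lies between the finger pads; the fingertips stand 8 mm ahead of it and the grasp point (between the pads) lies 11 mm behind it; z points along the fingers, y is the direction in which the jaws open and shut (so a half turn about z gives the same grasp; the last joint's range is limited). The gripper opens to 85 mm and grips with 20 to 120 N. Pads are 22 mm wide; open, the fingers measure 114 mm over their backs; the gripper's body (76 mm by 85 mm) begins 54 mm behind the grasp point. The pads swing forward as they close: fully open they stand 13 mm farther back than shut.
Start: joints at [-80.873, 17.578, 86.31, -0, 76.112, -4.211], TCP at [0.133, -0.56, 0.239] pointing down, gripper open.
Joint ranges: [-179.03, 179.03], [-60, 130.46], [8.19, 133.38], [-81.62, 261.62], [5.75, 156.47], [-153.77, 153.77]. Speed limits (degrees/s): [147.25, 147.25, 180, 180, 180, 180].

## Interface

Orientations are given as [roll, pitch, yaw] about the fixed x, y, z axes, in that order (R = Rz(yaw) Ry(pitch) Rx(roll)).
In Python, from cell import robot gives the robot as it stands. The module is installed in compiled form; this text tells all that it offers.
- The arm moves only by the shell command python3 -m crank 'ROWS' [FORCE]. ROWS is a JSON object of lists of equal length, an entry for each row: "gripper": the finger opening in m, from 0 to 0.0854; "linear": the shift along the tool's x, y, z in m, a list of three; "spin": the turn about the tool's z in rad. A call has 1 to 10 rows; each row is the pose to reach, as a shift and turn from the pose measured when the call began, along the tool's axes at that moment; what a row does not reach only later rows make up. A row lasts 1/10 s, in which the tool goes at most 50 mm and 8.59 degrees, less where a joint would pass 70% of its speed; a pose out of reach is approached as far as the arm can. A call with a gripper value outside its range is refused whole. The fingers move at their own pace and stop on an object; FORCE is the grip in N (left out, the last holds). Time passes only in rows, so rows that repeat a pose let the fingers close. It gives the time, the measured TCP pose, the force and the opening at its end, in the units of the state.
- robot.get_obs(): the state, without advancing time (a new reading comes with each control period).
- robot.snapshot(name): name is "side" or "top" or "wrist"; returns the picture (400x640x3 uint8, blue, green, red); there is no depth.
- robot.calibration(name): a dict with "fx", "fy", "cx", "cy" (pixels), "origin" and "rotation" of the camera in the world. Camera axes: x right, y down, z forward; pixel columns grow to the right and rows downward; lengths in m; the calibration is good to about 2 mm. A picture is of the moment at which its call begins: read the wrist's pose just before it. calibration takes no time and is no camera call; for the wrist camera it gives the pose at the moment of the call.
- robot.close_job(): hands the job in, once; it reports no verdict.
The state is a dict: "t": time; "joints": joint angles; "joint_velocities": joint speeds; "joint_torque": joint torques, N m; "tcp_pos": TCP position; "tool_rot": TCP orientation; "force": force on the tool from outside, world axes, zero at the start; "torque": the same for the moment, N m; "finger_gap": opening from 0.0 (shut) to 1.0 (fully open).
Only numpy, scipy, OpenCV 4.12 (cv2) and the standard library are available. Lean on these libraries where they do the work, as an engineer would, in place of code of your own. Each camera call takes 0.05 s, during which the arm holds its last target.

## Working session

There is one attempt and no reset: what is moved stays moved. The work goes in short steps, Python scripts to look and compute and a shell command to move; the robot and the scene stay as the last step left them, time stands still between calls to the robot, and variables do not carry over. Pictures are saved under pics/ and viewed, and the job is handed in when it is done.

```bash
mkdir -p pics; ls
python3 - <<'E'
from cell import robot
import cv2,numpy as np
o=robot.get_obs();print(o)
for n in("side","top","wrist"):
    im=robot.snapshot(n);cv2.imwrite(f"pics/{n}0.png",im)
    c=robot.calibration(n);print(n,{k:np.round(v,4).tolist() for k,v in c.items()})
E
```

```text
pics
{'t': 0.0, 'joints': array([-8.08723456e+01,  1.76230402e+01,  8.63823110e+01, -1.40068177e-04,
        7.61128368e+01, -4.21127774e+00]), 'joint_velocities': array([ 0.02201133, -0.01104035, -0.01606831,  0.04033016,  0.07451006,
        0.01683587]), 'joint_torque': array([-1.40086955e-03, -4.57555497e+01, -2.51916915e+01, -2.98233599e-04,
        1.33392925e-02,  1.52224499e-05]), 'tcp_pos': array([ 0.13252575, -0.55882173,  0.23838364]), 'tool_rot': array([-1.79882121e+02, -8.54353376e-03,  1.33389572e+01]), 'force': array([-0.27831238, -0.14820144,  0.82894947]), 'torque': array([ 0.01275106, -0.03630774,  0.03903243]), 'finger_gap': 0.997803716695743}
side {'fx': 509.3031, 'fy': 509.3031, 'cx': 317.8132, 'cy': 200.5714, 'origin': [0.1349, 0.7216, 0.5901], 'rotation': [-123.428, 1.2242, -143.9461]}
top {'fx': 432.5421, 'fy': 432.5421, 'cx': 317.2087, 'cy': 204.7474, 'origin': [0.461, 0.091, 0.9895], 'rotation': [-168.6473, -0.8706, -88.7424]}
wrist {'fx': 324.4004, 'fy': 324.4004, 'cx': 318.7844, 'cy': 200.4892, 'origin': [0.1999, -0.5435, 0.3736], 'rotation': [164.4526, 0.0595, -76.571]}
```

View pics/side0.png

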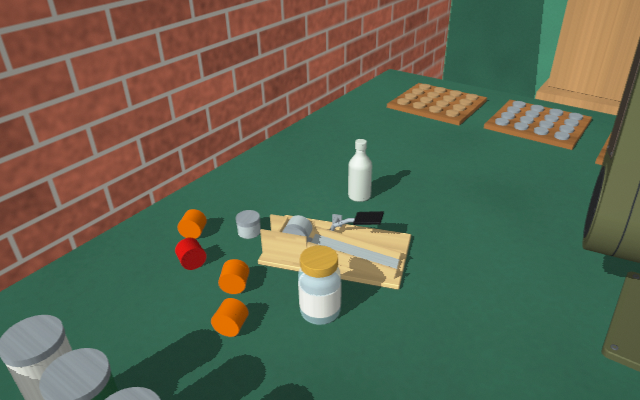

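View pics/top0.png

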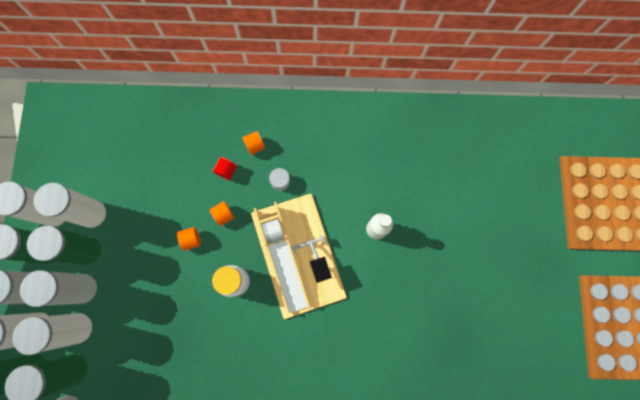

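View pics/wrist0.png

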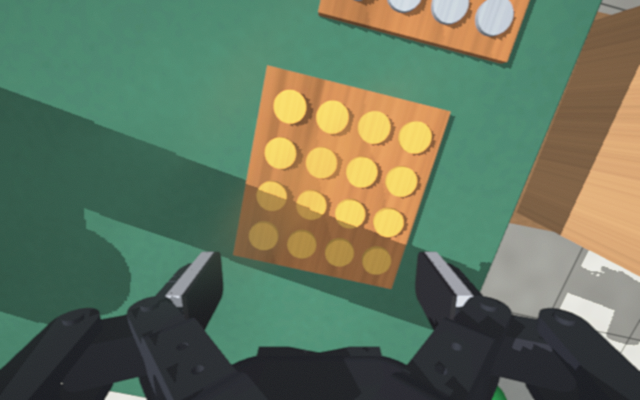

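Side view: dispenser around (335,250), with its pocket tin at about (298,228), black pad at (368,217), jar at (320,285), bottle at (360,170) and spare tin at (248,223). In the top view the dispenser is at (300,257), pad (320,269), tin (274,231), spare tin (280,180), jar (230,281) and bottle (380,226). The orange and red look-alikes lie to its left. Next I'll enlarge the dispenser.

```bash
cat > h.py <<'E'
import numpy as np,cv2
from scipy.spatial.transform import Rotation as R
from cell import robot
def ray(n,uv,c=None):
    c=c or robot.calibration(n)
    d=np.array([(uv[0]-c["cx"])/c["fx"],(uv[1]-c["cy"])/c["fy"],1.])
    return np.array(c["origin"]),R.from_euler("xyz",c["rotation"],degrees=True).apply(d)
def onz(n,uv,z):
    o,d=ray(n,uv);return o+d*(z-o[2])/d[2]
def two(a,b,na="top",nb="side"):
    o1,d1=ray(na,a);o2,d2=ray(nb,b)
    M=np.stack([d1,-d2],1);s=np.linalg.lstsq(M,o2-o1,rcond=None)[0]
    p,q=o1+d1*s[0],o2+d2*s[1];return (p+q)/2,np.linalg.norm(p-q)
def proj(n,P):
    c=robot.calibration(n);p=R.from_euler("xyz",c["rotation"],degrees=True).inv().apply(np.atleast_2d(P)-c["origin"])
    return np.stack([c["fx"]*p[:,0]/p[:,2]+c["cx"],c["fy"]*p[:,1]/p[:,2]+c["cy"]],1)
E
python3 - <<'E'
import cv2,numpy as np
from h import *
t=cv2.imread("pics/top0.png");s=cv2.imread("pics/side0.png")
a=cv2.resize(t[185:325,240:355],None,fx=4,fy=4,interpolation=cv2.INTER_CUBIC);cv2.imwrite("pics/tc.png",a)
b=cv2.resize(s[195:300,230:430],None,fx=4,fy=4,interpolation=cv2.INTER_CUBIC);cv2.imwrite("pics/sc.png",b)
# plate mask
hsv=cv2.cvtColor(t,cv2.COLOR_BGR2HSV)
m=((hsv[...,0]>12)&(hsv[...,0]<30)&(hsv[...,1]>50)&(hsv[...,2]>110)).astype(np.uint8)
m[:185]=0;m[330:]=0;m[:,:248]=0;m[:,355:]=0
cs,_=cv2.findContours(m,cv2.RETR_EXTERNAL,cv2.CHAIN_APPROX_NONE)
c=max(cs,key=cv2.contourArea);r=cv2.minAreaRect(c);print(r,cv2.boxPoints(r))
mk=(t.max(2)<60).astype(np.uint8);mk[:250]=0;mk[290:]=0;mk[:,:300]=0;mk[:,335:]=0
cs,_=cv2.findContours(mk,cv2.RETR_EXTERNAL,cv2.CHAIN_APPROX_NONE);c=max(cs,key=cv2.contourArea);M=cv2.moments(c);
pt=(M['m10']/M['m00'],M['m01']/M['m00']);print("pad top",pt,cv2.contourArea(c),onz("top",pt,.06))
mk=(s.max(2)<45).astype(np.uint8);mk[:205]=0;mk[228:]=0;mk[:,:350]=0;mk[:,390:]=0
cs,_=cv2.findContours(mk,cv2.RETR_EXTERNAL,cv2.CHAIN_APPROX_NONE);c=max(cs,key=cv2.contourArea);M=cv2.moments(c);
ps=(M['m10']/M['m00'],M['m01']/M['m00']);print("pad side",ps,cv2.contourArea(c),two(pt,ps))
E
```

```text
((297.3500061035156, 254.55001831054688), (113.84198760986328, 66.72405242919922), 71.56504821777344) [[247.70001 211.1    ]
 [311.      190.00003]
 [347.      298.00003]
 [283.7     319.1    ]]
pad top (320.07007575757575, 269.1875) 264.0 [0.50819765 0.07184686 0.06      ]
pad side (368.3670811130846, 217.5707519242155) 281.5 (array([0.50877626, 0.07215411, 0.05986017]), np.float64(0.001299685363215385))
```

View pics/tc.png

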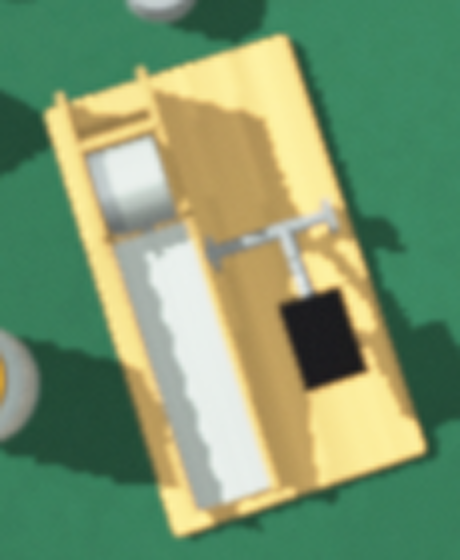

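View pics/sc.png

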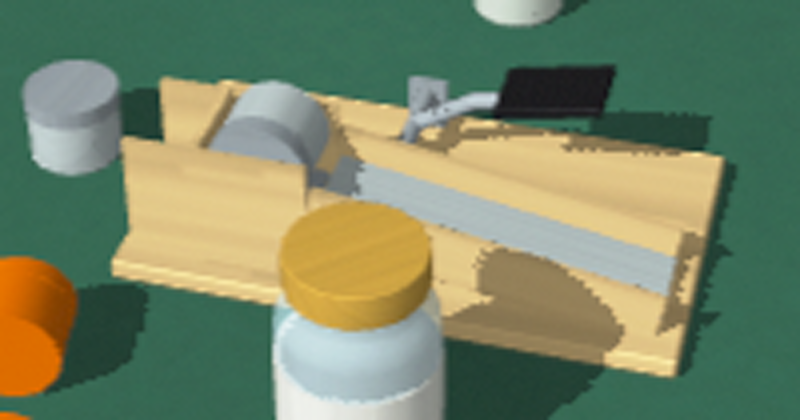

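Run:
```python
from h import *
for z in (.0,.012):
    P=[onz("top",p,z) for p in((311.75,194.25),(346.75,298),(284.5,318.75))]
    a=P[0]-P[1];b=P[2]-P[1]
    print(z,np.linalg.norm(a),np.linalg.norm(b),np.degrees([np.arctan2(a[1],a[0]),np.arctan2(b[1],b[0])-np.pi/2]), (P[0]+P[2])/2)
# right edge fit using plywood mask
t=cv2.imread("pics/top0.png")
pad=np.array([.5085,.072])
for n,uv,h in(("top",(228,281),.11),("top",(384,219),.13)):print("obj",onz(n,uv,h))
for psi in np.radians([17,19,21]):
    ex=np.array([np.cos(psi),np.sin(psi)]);ey=np.array([-ex[1],ex[0]])
    O=pad+.065*ex+.036*ey
    f=lambda x,y,z:[*(O+x*ex+y*ey),z]
    pts=[f(-.13,-.073,.01),f(.12,-.073,.01),f(-.13,.073,.01),f(-.13,.036,.017),f(.045,.036,.065),f(-.065,.036,.0285)]
    print(np.degrees(psi),O);print(np.round(proj("top",pts),1).tolist());print(np.round(proj("side",pts),1).tolist())
```

```text
0.0 0.2505830837094177 0.1456560175595329 [19.62231565 19.20343291] [0.54278722 0.12040659 0.        ]
0.012 0.2475441587727831 0.14388958665214632 [19.62231565 19.20343291] [0.54179546 0.12005035 0.012     ]
obj [0.4781252  0.25625831 0.11      ]
obj [ 0.6078752  -0.05367057  0.13      ]
17.0 [0.56013443 0.12543113]
[[343.5, 294.1], [313.2, 188.5], [279.8, 312.5], [296.0, 307.9], [274.0, 228.4], [288.0, 278.8]]
[[406.8, 234.4], [282.9, 211.8], [390.0, 285.9], [394.9, 268.4], [297.1, 227.2], [357.9, 255.7]]
19.0 [0.55823825 0.1272006 ]
[[344.3, 293.2], [310.4, 188.8], [281.3, 313.9], [297.3, 308.8], [272.6, 230.0], [288.4, 279.9]]
[[406.3, 233.6], [281.1, 213.5], [392.5, 285.4], [396.6, 267.9], [297.7, 228.7], [359.3, 256.0]]
21.0 [0.55628148 0.12890281]
[[345.1, 292.3], [307.5, 189.1], [282.8, 315.3], [298.7, 309.5], [271.2, 231.7], [288.7, 281.0]]
[[405.8, 232.8], [279.4, 215.2], [395.1, 284.9], [398.3, 267.3], [298.4, 230.2], [360.8, 256.2]]
```

Pad triangulates to (0.5088, 0.0721, 0.0599), which matches the given 60 mm height. The dispenser yaw is about 19.4° and the predicted chute end (297,309) lands on the image's (298,309). The black paddle pad and the silver tin in the pocket at crop (130,185) are the right ones. My tool target is dispenser x ≈ -72, y = 0, which is world (0.490, 0.104), yaw 19.4°, opening 57.5 mm. I'll go there through a waypoint.

```bash
python3 -m crank '{"gripper":[0.0575,0.0575,0.0575,0.0575,0.0575,0.0575,0.0575,0.0575,0.0575,0.0575],"linear":[[0.038,-0.023,0],[0.076,-0.046,0],[0.114,-0.068,0],[0.152,-0.091,0],[0.19,-0.114,0],[0.228,-0.137,0],[0.266,-0.159,0],[0.304,-0.182,0],[0.342,-0.205,0],[0.38,-0.227,0]],"spin":[0,-0.01,-0.02,-0.03,-0.05,-0.06,-0.07,-0.08,-0.09,-0.106]}' 20
```

```text
t: 1.15
tcp_pos: [0.4508, -0.2488, 0.2389]
tool_rot: [-179.9, -0.0, 19.5]
force: [0.5, -1.2, -0.5]
finger_gap: 0.674
```

```bash
python3 -m crank '{"gripper":[0.0575,0.0575,0.0575,0.0575,0.0575,0.0575,0.0575,0.0575,0.0575,0.0575],"linear":[[0.017,-0.036,0],[0.034,-0.071,0],[0.052,-0.107,0],[0.069,-0.142,0],[0.086,-0.178,0],[0.103,-0.213,0],[0.12,-0.249,0.01],[0.138,-0.284,0.03],[0.155,-0.32,0.05],[0.155,-0.32,0.08]],"spin":[0,0,0,0,0,0,0,0,0,0]}'
python3 - <<'E'
from h import *
for n in("side","top","wrist"):
    im=robot.snapshot(n);cv2.imwrite(f"pics/{n}1.png",im)
print(robot.get_obs())
E
```

```text
t: 2.15
tcp_pos: [0.4921, 0.1093, 0.1599]
tool_rot: [-179.8, -0.3, 19.7]
force: [1.1, -0.5, -0.1]
finger_gap: 0.674
{'t': 2.3, 'joints': array([7.21675086e+00, 1.64093239e+01, 1.01486184e+02, 9.26332910e-02,
       6.24508606e+01, 7.76425987e+01]), 'joint_velocities': array([-1.45765441, -1.98939233, -2.71497381, -0.05345073,  0.7156577 ,
        0.00515642]), 'joint_torque': array([ 6.84027057e-01, -3.90701580e+01, -2.05812156e+01,  7.52236904e-02,
       -1.39896311e-01,  8.53589969e-03]), 'tcp_pos': array([0.4882327 , 0.10488491, 0.15775187]), 'tool_rot': array([-179.84589249,    0.32085282,   19.53149169]), 'force': array([-0.15064105, -0.97961522,  0.00696406]), 'torque': array([-0.01700491, -0.01023889, -0.04388905]), 'finger_gap': 0.6723412209974654}
```

View pics/wrist1.png

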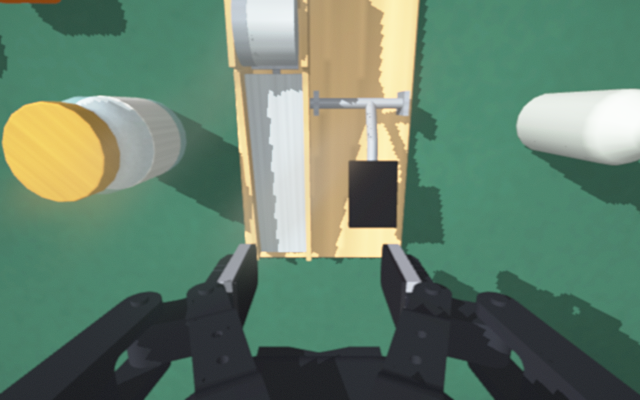

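View pics/side1.png

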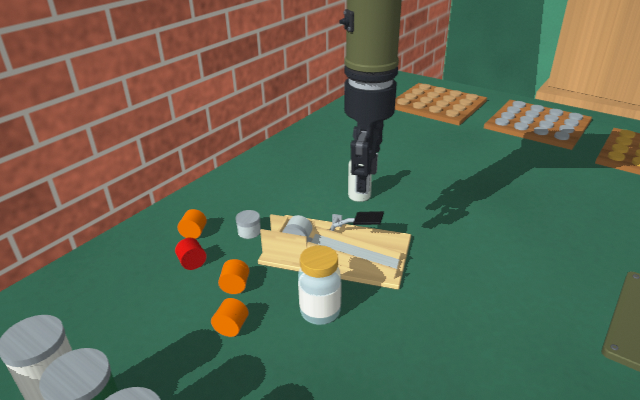

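View pics/top1.png

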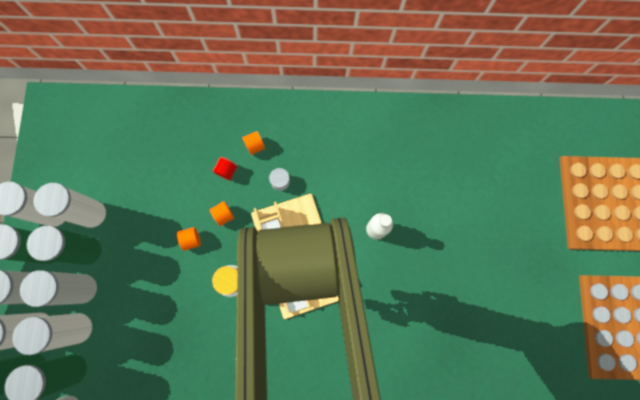

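Wrist view: pad at about (373,194), the chute at columns 245–308, fingers at columns about 240 and 402. I'll check the pad and chute from here in tool axes.

Run:
```python
from h import *
o=robot.get_obs();T=R.from_euler("xyz",o["tool_rot"],degrees=True);print(o["tcp_pos"],o["tool_rot"])
im=cv2.imread("pics/wrist1.png")
mk=(im.max(2)<45).astype(np.uint8);mk[:150]=0;mk[236:]=0;mk[:,:340]=0;mk[:,405:]=0
cs,_=cv2.findContours(mk,cv2.RETR_EXTERNAL,cv2.CHAIN_APPROX_NONE);c=max(cs,key=cv2.contourArea)
r=cv2.minAreaRect(c);print(r,cv2.boundingRect(c))
p=onz("wrist",r[0],.06);print("pad",p,T.inv().apply(p-o["tcp_pos"]))
b=cv2.boxPoints(r);P=np.array([onz("wrist",q,.06) for q in b]);print("corners tool",np.round(T.inv().apply(P-o["tcp_pos"]),4).tolist())
for uv,z in(((259,250),.018+.014),((307,250),.018+.014),((245,75),.057),((308,75),.057)):
    q=onz("wrist",uv,z);print(uv,np.round(T.inv().apply(q-o["tcp_pos"]),4))
```

```text
[0.4882327  0.10488491 0.15775187] [-179.84589249    0.32085282   19.53149169]
((388.5, 224.5), (1.0, 11.0), 90.0) (383, 224, 12, 2)
pad [0.4918576  0.04953595 0.06      ] [-0.01454058  0.05363891  0.09769091]
corners tool [[-0.0141, 0.0494, 0.0977], [-0.0141, 0.0578, 0.0977], [-0.0149, 0.0578, 0.0977], [-0.015, 0.0495, 0.0977]]
(259, 250) [-0.0485 -0.0515  0.1262]
(307, 250) [-0.0484 -0.0096  0.1261]
(245, 75) [ 0.0921 -0.0497  0.1004]
(308, 75) [ 0.0922 -0.0069  0.1003]
```

Run:
```python
from h import *
o=robot.get_obs();T=R.from_euler("xyz",o["tool_rot"],degrees=True)
im=cv2.imread("pics/wrist1.png")
print(im[194,373],im[194,340])
for uv in((349,161),(395,161),(349,228),(397,228),(372.5,193)):
    q=onz("wrist",uv,.06);print(uv,np.round(q,4),np.round(T.inv().apply(q-o["tcp_pos"]),4))
cv2.imwrite("pics/w1c.png",cv2.resize(im[30:300,200:430],None,fx=2.2,fy=2.2,interpolation=cv2.INTER_CUBIC))
```

```text
[48 45 45] [121 166 194]
(349, 161) [0.5271 0.0953 0.06  ] [0.0339 0.0223 0.0975]
(395, 161) [0.5382 0.0641 0.06  ] [0.034  0.0554 0.0974]
(349, 228) [0.4791 0.0768 0.06  ] [-0.0174  0.0237  0.0978]
(397, 228) [0.4914 0.0423 0.06  ] [-0.0174  0.0603  0.0977]
(372.5, 193) [0.5107 0.0704 0.06  ] [0.0102 0.0403 0.0976]
```

View pics/w1c.png

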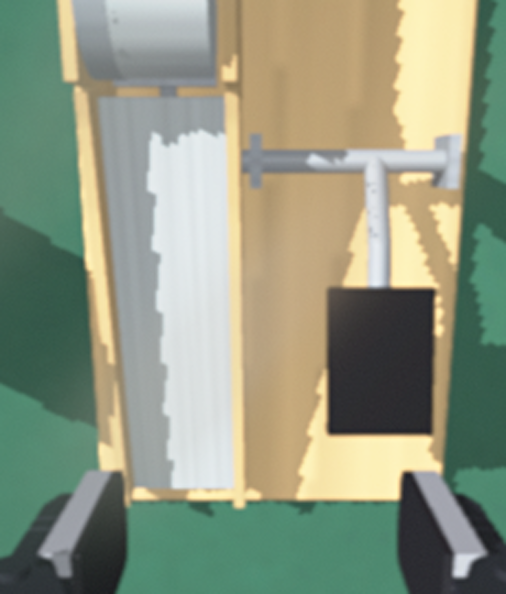

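The pad centre is at tool (+0.009, +0.040) and the chute centre at tool y ≈ -0.031. They are 71 mm apart, against 72 given. I'll shift +4 mm in y and +2 mm in x, then descend to just above the pad.

```bash
python3 -m crank '{"gripper":[0.0575,0.0575,0.0575,0.0575,0.0575,0.0575],"linear":[[0.001,0.002,0.015],[0.002,0.004,0.035],[0.002,0.004,0.055],[0.002,0.004,0.07],[0.002,0.004,0.075],[0.002,0.004,0.075]],"spin":[0,0,0,0,0,0]}'
python3 - <<'E'
from h import *
for n in("side","wrist"):
    im=robot.snapshot(n);cv2.imwrite(f"pics/{n}2.png",im)
    if n=="side":cv2.imwrite("pics/s2c.png",cv2.resize(im[150:300,230:430],None,fx=4,fy=4,interpolation=cv2.INTER_CUBIC))
o=robot.get_obs();print(o['tcp_pos'],o['tool_rot'],o['force'],o['finger_gap'])
E
```

```text
t: 2.9
tcp_pos: [0.4914, 0.1011, 0.0833]
tool_rot: [-179.9, 0.3, 19.4]
force: [0.5, -1.3, 0.9]
finger_gap: 0.674
[0.49204597 0.10147131 0.08388717] [-179.87396296    0.20831091   19.48196975] [-0.14211346  0.57986781  0.27072351] 0.6723226077794322
```

View pics/wrist2.png

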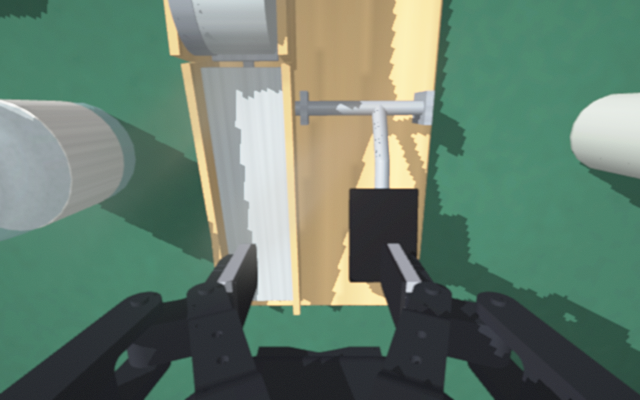

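View pics/s2c.png

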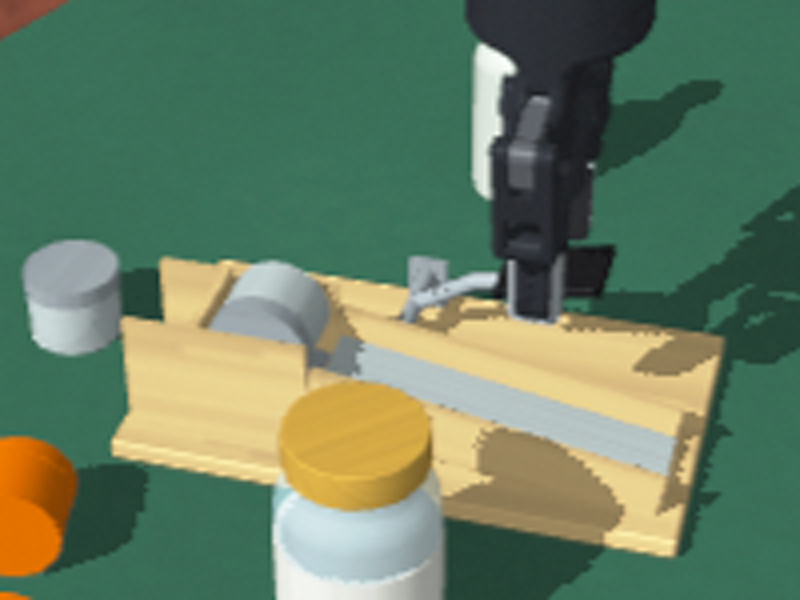

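Wrist view: the pad covers columns 349–418, rows 188–282, and the right fingertip is over it at about columns 388–420. The left fingertip is over the chute at about columns 220–257. I'll check both offsets numerically.

Run:
```python
from h import *
o=robot.get_obs();T=R.from_euler("xyz",o["tool_rot"],degrees=True)
c=robot.calibration("wrist");print("cam in tool",T.inv().apply(c["origin"]-o["tcp_pos"]),(T.inv()*R.from_euler("xyz",c["rotation"],degrees=True)).as_euler("xyz",degrees=True))
for uv,z in(((349,188),.06),((418,188),.06),((349,282),.06),((384,235),.06),((257,300),.017),((294,300),.017),((203,68),.043),((282,68),.043)):
    q=onz("wrist",uv,z);print(uv,np.round(q,4),np.round(T.inv().apply(q-o["tcp_pos"]),4))
# predicted fingertips
for x in(-.011,.011):
  for y in(-.029,-.0435,.029,.0435):
    for z in(.008,0.0):
      print((x,y,z),np.round(proj("wrist",T.apply([x,y,z])+o["tcp_pos"]),0)[0],np.round(proj("side",T.apply([x,y,z])+o["tcp_pos"]),1)[0])
```

```text
cam in tool [ 0.0691175   0.00032554 -0.13504808] [-1.55565960e+01  4.05966358e-02  8.99101643e+01]
(349, 188) [0.5268 0.0972 0.06  ] [0.0315 0.0157 0.0237]
(418, 188) [0.5385 0.0645 0.06  ] [0.0315 0.0504 0.0237]
(349, 282) [0.4775 0.0782 0.06  ] [-0.0214  0.0171  0.0239]
(384, 235) [0.5093 0.0708 0.06  ] [0.0062 0.0347 0.0238]
(257, 300) [0.4205 0.122  0.017 ] [-0.0603 -0.043   0.0672]
(294, 300) [0.4293 0.0973 0.017 ] [-0.0603 -0.0169  0.0671]
(203, 68) [0.5569 0.1861 0.043 ] [ 0.0895 -0.058   0.0407]
(282, 68) [0.5703 0.1485 0.043 ] [ 0.0896 -0.0181  0.0406]
(-0.011, -0.029, 0.008) [259. 279.] [371.4 232.1]
(-0.011, -0.029, 0.0) [256. 288.] [371.6 228.2]
(-0.011, -0.0435, 0.008) [229. 279.] [369.6 237.2]
(-0.011, -0.0435, 0.0) [224. 288.] [369.8 233.3]
(-0.011, 0.029, 0.008) [377. 280.] [378. 213.]
(-0.011, 0.029, 0.0) [380. 288.] [378.2 209.2]
(-0.011, 0.0435, 0.008) [406. 280.] [379.6 208.5]
(-0.011, 0.0435, 0.0) [411. 288.] [379.8 204.8]
(0.011, -0.029, 0.008) [256. 238.] [358.5 230.1]
(0.011, -0.029, 0.0) [253. 244.] [358.6 226.3]
(0.011, -0.0435, 0.008) [226. 238.] [356.6 235.2]
(0.011, -0.0435, 0.0) [221. 244.] [356.7 231.3]
(0.011, 0.029, 0.008) [379. 238.] [365.8 211.2]
(0.011, 0.029, 0.0) [382. 245.] [365.9 207.4]
(0.011, 0.0435, 0.008) [410. 238.] [367.5 206.8]
(0.011, 0.0435, 0.0) [414. 245.] [367.6 203. ]
```

Run:
```python
import cv2
im=cv2.imread("pics/wrist2.png")
cv2.imwrite("pics/w2c.png",cv2.resize(im[180:330,190:450],None,fx=3,fy=3,interpolation=cv2.INTER_CUBIC))
```

```text
(no output)
```

View pics/w2c.png

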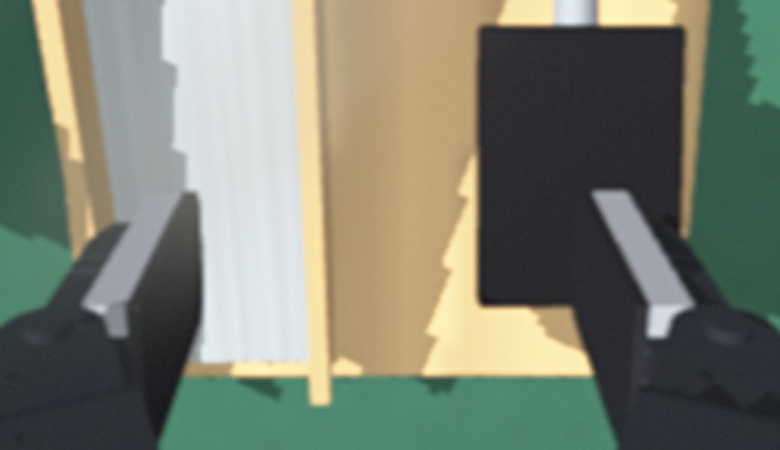

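Both tips are well placed. The right tip (y about +0.035) is over the pad centre (+0.0347), and the left tip (-0.033) is inside the chute (-0.018 to -0.059). The chute's inner edge shows the yaw is right to within 0.5°. I'll press down in one stroke almost to the stop and then creep.

```bash
python3 -m crank '{"gripper":[0.0575,0.0575,0.0575,0.0575,0.0575,0.0575],"linear":[[0,0,0.01],[0,0,0.018],[0,0,0.026],[0,0,0.034],[0,0,0.04],[0,0,0.041]],"spin":[0,0,0,0,0,0]}'
python3 - <<'E'
from h import *
for n in("side","wrist"):
    im=robot.snapshot(n);cv2.imwrite(f"pics/{n}3.png",im)
    if n=="side":cv2.imwrite("pics/s3c.png",cv2.resize(im[150:300,230:430],None,fx=4,fy=4,interpolation=cv2.INTER_CUBIC))
o=robot.get_obs();print(o['tcp_pos'],o['tool_rot'],o['force'],o['finger_gap'])
E
```

```text
t: 3.6
tcp_pos: [0.489, 0.1007, 0.0415]
tool_rot: [-179.9, 0.5, 19.5]
force: [-4.5, -3.1, 6.7]
finger_gap: 0.677
[0.48902409 0.10069974 0.04175792] [-179.85098475    0.54091368   19.50143413] [-4.20462617 -3.43052622  5.85902771] 0.6737207442654746
```

View pics/wrist3.png

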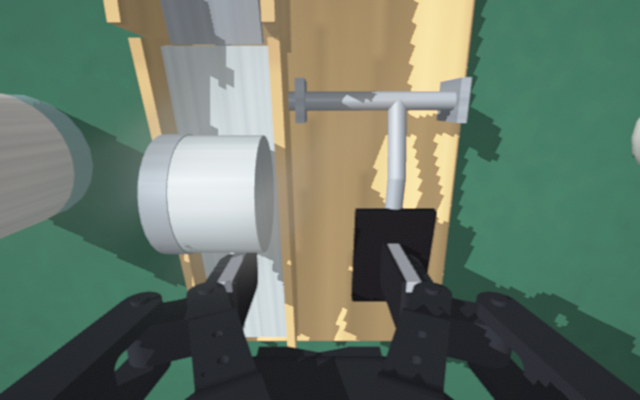

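View pics/s3c.png

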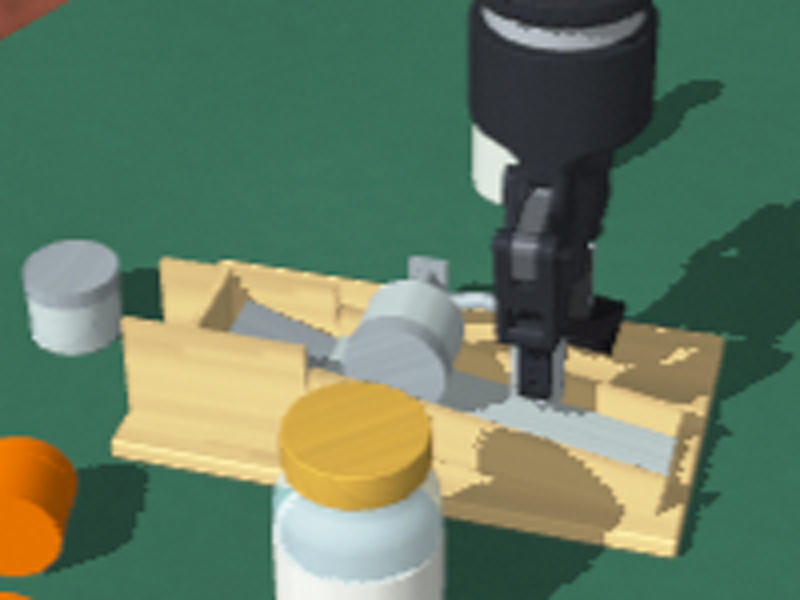

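The tin has popped out and is rolling down the chute towards the finger (wrist image at (205,195)). I keep pressing.

```bash
python3 -m crank '{"gripper":[0.0575,0.0575,0.0575],"linear":[[0,0,0.002],[0,0,0.003],[0,0,0.003]],"spin":[0,0,0]}'
python3 - <<'E'
from h import *
for n in("side","wrist"):
    im=robot.snapshot(n);cv2.imwrite(f"pics/{n}4.png",im)
    if n=="side":cv2.imwrite("pics/s4c.png",cv2.resize(im[150:300,230:430],None,fx=4,fy=4,interpolation=cv2.INTER_CUBIC))
o=robot.get_obs();print(o['tcp_pos'],o['tool_rot'],o['force'],o['finger_gap'])
E
```

```text
t: 4.0
tcp_pos: [0.4878, 0.1002, 0.0385]
tool_rot: [-179.9, 0.7, 19.6]
force: [-2.9, -2.9, 9.1]
finger_gap: 0.67
[0.48782379 0.10018139 0.03853217] [-179.8692714     0.67126034   19.55181591] [-3.32195867 -3.34807412  8.2111764 ] 0.6746082226761793
```

View pics/wrist4.png

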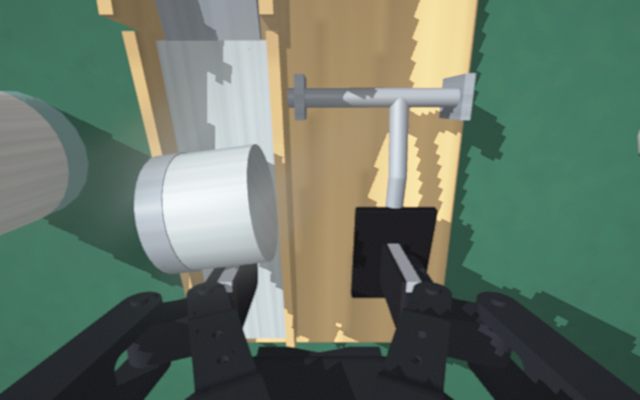

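View pics/s4c.png

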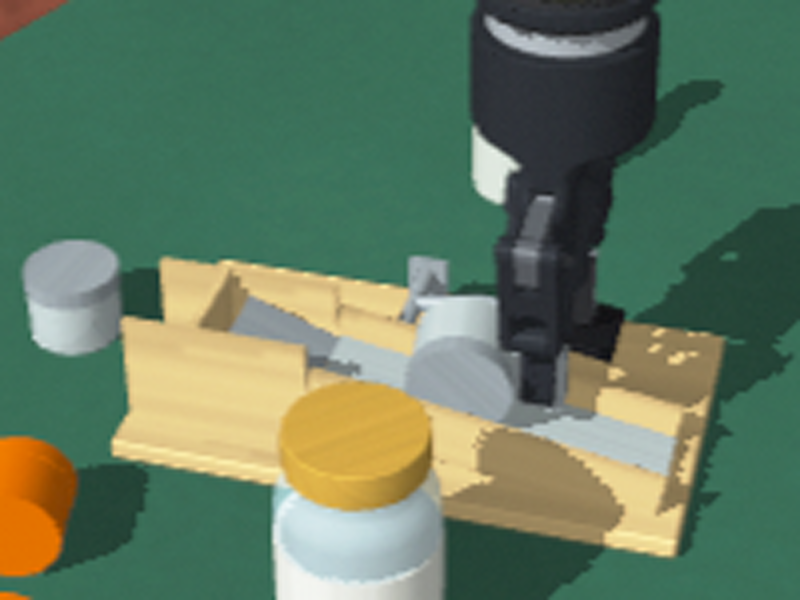

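The tin has stopped against the left finger. I'll creep down until the hard stop shows in the force.

```bash
python3 -m crank '{"gripper":[0.0575,0.0575,0.0575],"linear":[[0,0,0.001],[0,0,0.002],[0,0,0.002]],"spin":[0,0,0]}'; python3 -m crank '{"gripper":[0.0575,0.0575,0.0575],"linear":[[0,0,0.001],[0,0,0.002],[0,0,0.002]],"spin":[0,0,0]}'
python3 - <<'E'
from h import *
for n in("side","wrist"):
    im=robot.snapshot(n);cv2.imwrite(f"pics/{n}5.png",im)
    if n=="side":cv2.imwrite("pics/s5c.png",cv2.resize(im[150:300,230:430],None,fx=4,fy=4,interpolation=cv2.INTER_CUBIC))
o=robot.get_obs();print(o['tcp_pos'],o['tool_rot'],o['force'],o['finger_gap'])
E
```

```text
t: 4.4
tcp_pos: [0.4868, 0.0997, 0.0366]
tool_rot: [-179.9, 0.8, 19.6]
force: [-4.5, -2.1, 10.3]
finger_gap: 0.672
t: 4.7
tcp_pos: [0.4859, 0.0993, 0.0349]
tool_rot: [-179.9, 0.9, 19.7]
force: [-3.5, -3.0, 12.1]
finger_gap: 0.675
[0.48589017 0.09924563 0.03488246] [-179.92960776    0.8524425    19.69523345] [-4.74693725 -2.4328095  12.82885699] 0.6723683028236122
```

View pics/wrist5.png

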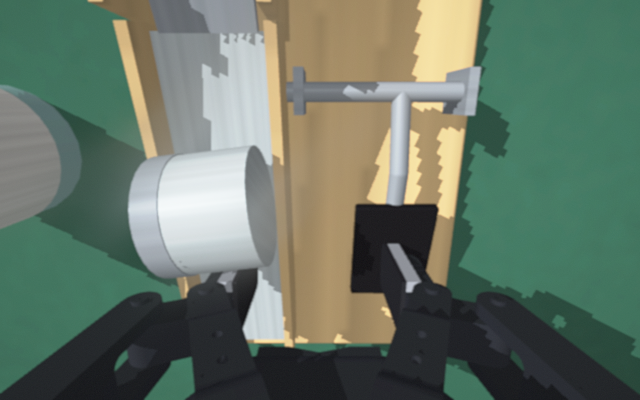

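View pics/s5c.png

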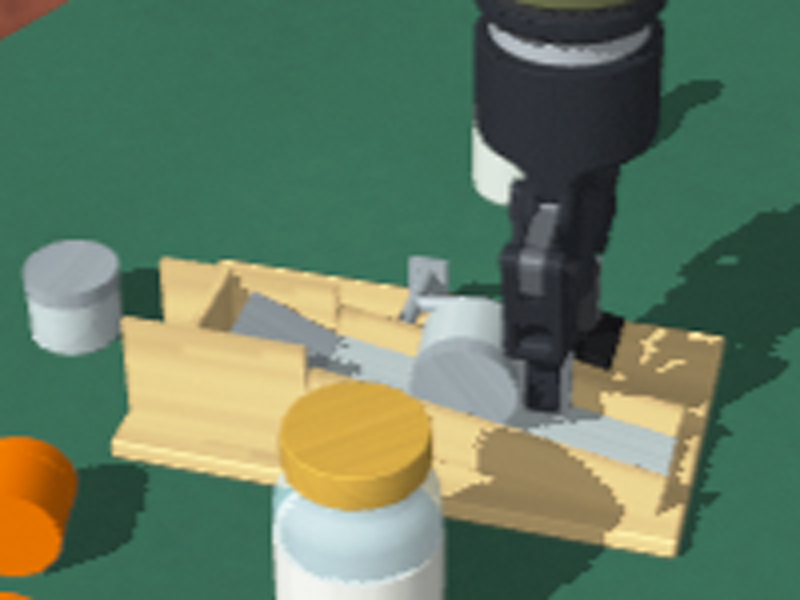

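Run:
```python
from h import *
psi=np.radians(19.4);ex=np.array([np.cos(psi),np.sin(psi)]);ey=np.array([-ex[1],ex[0]])
O=np.array([.5088,.0715])+.065*ex+.036*ey
def W(x,y,z):return [*(O+x*ex+y*ey),z]
for th in(0,.3,.36,.42,.45):
    c,s=np.cos(th),np.sin(th)
    def P(x,y,z=.032):return W(c*x-s*z,y,.028+c*z+s*x)
    q=[P(-.04,-.018),P(-.04,-.054),P(-.09,-.018),P(-.09,-.054)]
    print(th,"wrist",np.round(proj("wrist",q),1).tolist(),"side outer",np.round(proj("side",q),1).tolist(),"z",round(P(-.065,0)[2],4))
o=robot.get_obs();t=o["tcp_pos"];d=t[:2]-O;print("tcp in disp",d@ex,d@ey,t[2],"shaft px",np.round(proj("wrist",[W(0,-.018,.028),W(0,-.054,.028)]),1).tolist())
im=cv2.imread("pics/wrist5.png");cv2.imwrite("pics/w5c.png",cv2.resize(im[60:330,190:490],None,fx=2.2,fy=2.2,interpolation=cv2.INTER_CUBIC))
im=cv2.imread("pics/side5.png");cv2.imwrite("pics/s5d.png",cv2.resize(im[210:270,320:410],None,fx=8,fy=8,interpolation=cv2.INTER_CUBIC))
```

```text
0 wrist [[362.8, 205.3], [465.2, 205.9], [357.1, 326.2], [448.2, 326.7]] side outer [[353.0, 220.9], [357.5, 209.8], [380.8, 225.2], [384.6, 213.9]] z 0.06
0.3 wrist [[357.6, 213.8], [448.2, 214.4], [350.1, 297.8], [424.7, 298.2]] side outer [[357.1, 227.6], [361.4, 216.4], [383.1, 238.4], [386.7, 226.8]] z 0.0394
0.36 wrist [[356.7, 213.9], [445.2, 214.5], [349.1, 291.3], [421.1, 291.8]] side outer [[357.6, 229.0], [362.0, 217.7], [383.0, 241.0], [386.6, 229.3]] z 0.0351
0.42 wrist [[355.8, 213.6], [442.3, 214.2], [348.1, 284.8], [417.8, 285.2]] side outer [[358.0, 230.4], [362.4, 219.1], [382.7, 243.5], [386.3, 231.8]] z 0.0307
0.45 wrist [[355.4, 213.3], [440.9, 213.9], [347.6, 281.4], [416.3, 281.8]] side outer [[358.2, 231.1], [362.5, 219.8], [382.4, 244.7], [386.0, 233.0]] z 0.0285
tcp in disp -0.07739304979260073 -0.0022199377909294625 0.034882461338996085 shaft px [[357.1, 89.3], [444.6, 89.9]]
```

View pics/w5c.png

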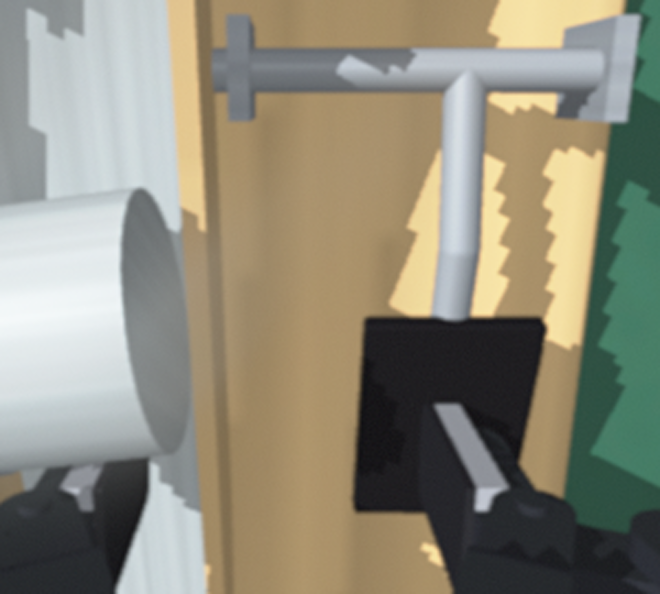

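View pics/s5d.png

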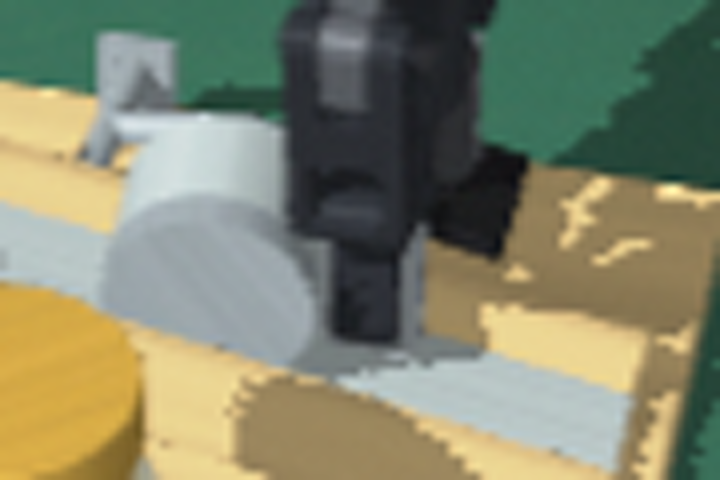

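The pad looks tilted up outward at rest: in the first side view its inner edge sits about 2 px low and its outer edge 2 px high. I'll include that tilt when working out the paddle angle.

Run:
```python
from h import *
psi=np.radians(19.4);ex=np.array([np.cos(psi),np.sin(psi)]);ey=np.array([-ex[1],ex[0]])
O=np.array([.5088,.0715])+.065*ex+.036*ey
def W(x,y,z):return [*(O+x*ex+y*ey),z]
print("obs rest side: inner far 357,211.8 inner near 354.3,223.3 outer near 380.8,224.3 outer far 383.8,211.5")
print("obs now: wrist inner (356,204.5)-(437.7,204.5) outer (351,291.8); side outer near 382.9,242.2 far 386,229.4")
for a in(.15,.21):
  for th in(0,.3,.36,.42,.45):
    c,s=np.cos(th),np.sin(th)
    def P(u,y):
        x,z=-.065+u*np.cos(a),.032-u*np.sin(a)
        return W(c*x-s*z,y,.028+c*z+s*x)
    q=[P(.025,-.018),P(.025,-.054),P(-.025,-.018),P(-.025,-.054)]
    print(a,th,"wrist",np.round(proj("wrist",q),0).tolist(),"side",np.round(proj("side",q),1).tolist(),"z",round(P(0,0)[2],4))
```

```text
obs rest side: inner far 357,211.8 inner near 354.3,223.3 outer near 380.8,224.3 outer far 383.8,211.5
obs now: wrist inner (356,204.5)-(437.7,204.5) outer (351,291.8); side outer near 382.9,242.2 far 386,229.4
0.15 0 wrist [[361.0, 203.0], [461.0, 204.0], [358.0, 332.0], [452.0, 332.0]] side [[353.1, 222.7], [357.6, 211.5], [380.7, 223.5], [384.5, 212.1]] z 0.06
0.15 0.3 wrist [[357.0, 209.0], [445.0, 210.0], [351.0, 304.0], [427.0, 304.0]] side [[356.6, 229.2], [361.0, 217.9], [383.7, 236.9], [387.3, 225.3]] z 0.0394
0.15 0.36 wrist [[356.0, 209.0], [442.0, 209.0], [350.0, 297.0], [423.0, 298.0]] side [[357.0, 230.5], [361.4, 219.2], [383.7, 239.5], [387.2, 227.8]] z 0.0351
0.15 0.42 wrist [[355.0, 208.0], [440.0, 209.0], [349.0, 291.0], [420.0, 291.0]] side [[357.3, 231.8], [361.7, 220.5], [383.5, 242.0], [387.0, 230.4]] z 0.0307
0.15 0.45 wrist [[355.0, 208.0], [438.0, 208.0], [348.0, 287.0], [418.0, 288.0]] side [[357.4, 232.5], [361.8, 221.2], [383.3, 243.3], [386.9, 231.6]] z 0.0285
0.21 0 wrist [[361.0, 202.0], [459.0, 203.0], [359.0, 334.0], [454.0, 335.0]] side [[353.2, 223.3], [357.8, 212.2], [380.6, 222.8], [384.4, 211.4]] z 0.06
0.21 0.3 wrist [[356.0, 207.0], [444.0, 208.0], [351.0, 306.0], [428.0, 306.0]] side [[356.4, 229.8], [360.8, 218.6], [383.8, 236.2], [387.4, 224.6]] z 0.0394
0.21 0.36 wrist [[355.0, 207.0], [441.0, 208.0], [350.0, 299.0], [424.0, 300.0]] side [[356.8, 231.1], [361.2, 219.9], [383.8, 238.8], [387.4, 227.2]] z 0.0351
0.21 0.42 wrist [[355.0, 206.0], [438.0, 207.0], [349.0, 293.0], [420.0, 293.0]] side [[357.1, 232.5], [361.4, 221.2], [383.7, 241.4], [387.3, 229.8]] z 0.0307
0.21 0.45 wrist [[354.0, 206.0], [437.0, 206.0], [348.0, 290.0], [419.0, 290.0]] side [[357.2, 233.1], [361.5, 221.8], [383.5, 242.7], [387.1, 231.0]] z 0.0285
```

The pad's rows and corners fit θ ≈ 0.42, with side outer corner 242.2/229.4 against a predicted 241.4/229.8. The force, at 12 N, exceeds the 7 N spring. I'll confirm the stop with one more small push that also counters the slow downhill drift.

```bash
python3 -m crank '{"gripper":[0.0575,0.0575,0.0575,0.0575],"linear":[[0.001,0,0.001],[0.002,0,0.002],[0.002,0,0.002],[0.002,0,0.002]],"spin":[0,0,0,0]}'
python3 - <<'E'
from h import *
for n in("side","wrist"):
    im=robot.snapshot(n);cv2.imwrite(f"pics/{n}6.png",im)
    if n=="side":cv2.imwrite("pics/s6d.png",cv2.resize(im[210:270,320:410],None,fx=8,fy=8,interpolation=cv2.INTER_CUBIC))
o=robot.get_obs();print(o['t'],o['tcp_pos'],o['tool_rot'],o['force'],o['finger_gap'])
for k in(2,3,4,5,6):
    s=cv2.imread(f"pics/side{k}.png")[215:250,372:395];m=(s.max(2)<50);ys,xs=np.nonzero(m);print(k,m.sum(),ys.max()+215,np.percentile(ys,98)+215,xs.max()+372)
E
```

```text
t: 5.2
tcp_pos: [0.486, 0.0992, 0.0341]
tool_rot: [-180.0, 1.0, 19.8]
force: [-8.2, -3.7, 23.2]
finger_gap: 0.674
5.3 [0.48603533 0.09921355 0.03406681] [-179.96693418    0.99003717   19.75626568] [-8.10343287 -3.62717818 22.73118818] 0.6750145136760373
2 87 224 223.0 382
3 205 238 237.0 385
4 223 239 238.0 385
5 238 241 240.0 385
6 238 241 240.0 385
```

View pics/s6d.png

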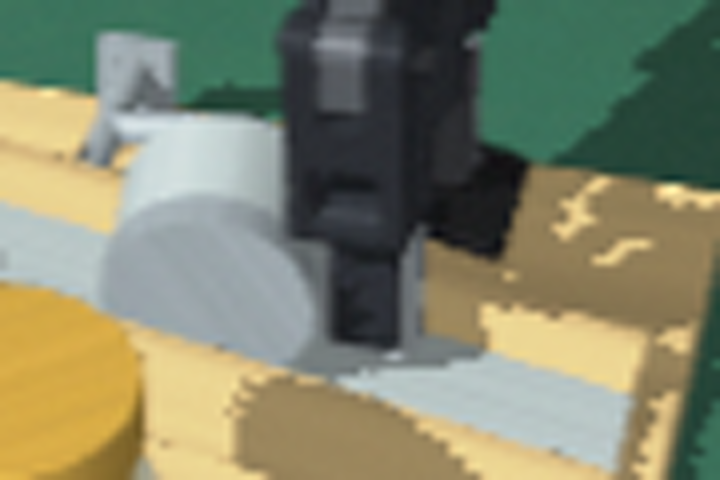

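View pics/wrist6.png

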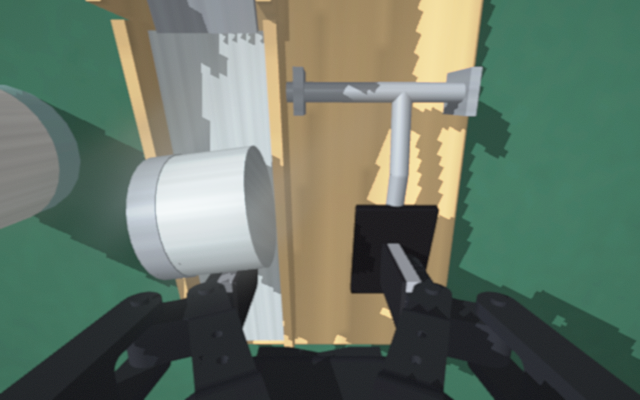

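Run:
```python
from h import *
o=robot.get_obs();psi=np.radians(19.5);ex=np.array([np.cos(psi),np.sin(psi),0]);ey=np.array([-ex[1],ex[0],0])
print(o["torque"],"tau_ex",o["torque"]@ex,"tau_ey",o["torque"]@ey,"F ex,ey,z",o["force"]@ex,o["force"]@ey,o["force"][2],"y of Fz (m, toward chute +)",o["torque"]@ex/o["force"][2])
O=np.array([.5088,.0715])+.065*ex[:2]+.036*ey[:2]
for z in(.0264,.03,.034):print(z,np.round(proj("side",[[*(O+x*ex[:2]+.033*ey[:2]),z] for x in(-.088,-.077,-.066)]),1).tolist())
```

```text
[-0.93968549  0.84633119 -0.03897298] tau_ex -0.6032753756736381 tau_ey 1.1114603550719067 F ex,ey,z -8.849408997505954 -0.7141471708070268 22.73118817790576 y of Fz (m, toward chute +) -0.0265395443015165
0.0264 [[373.2, 257.9], [366.9, 256.9], [360.6, 255.8]]
0.03 [[373.3, 256.3], [367.0, 255.2], [360.7, 254.2]]
0.034 [[373.4, 254.5], [367.0, 253.4], [360.7, 252.4]]
```

The force centroid is on the pad side (y ≈ -27 mm) and the chute fingertip is about 7 mm above the floor. So the load is on the paddle's hard stop, not the chute. One last stability check, then I hand in.

Run:
```python
from h import *
a=robot.snapshot("side")
for i in range(8):b=robot.snapshot("side")
w=robot.snapshot("wrist");cv2.imwrite("pics/wrist7.png",w)
print("moved px",(np.abs(a.astype(int)-b).max(2)>40).sum(), "wrist vs 6",(np.abs(w.astype(int)-cv2.imread("pics/wrist6.png")).max(2)>40).sum())
i0=cv2.imread("pics/side0.png")
for nm,(r0,r1,c0,c1) in dict(spare=(205,242,232,262),jar=(265,325,295,345),look=(205,340,170,235)).items():
    print(nm,(np.abs(i0.astype(int)-b).max(2)[r0:r1,c0:c1]>40).sum())
o=robot.get_obs();print(o['t'],o['tcp_pos'],o['force'])
```

```text
moved px 0 wrist vs 6 0
spare 0
jar 0
look 0
5.8 [0.48604989 0.09923473 0.03407494] [-7.20613854 -3.56360345 23.38504038]
```

```bash
python3 -c "
from cell import robot
print(robot.close_job())"
```

```text
the job is handed in; nothing more can be done
None
```

I pressed the paddle fully down with the right finger. The tin popped out of its pocket, rolled down the chute and stopped against the left finger. I handed the job in at t ≈ 5.8 s, still holding that pose.

**Last checks**
- **Paddle:** its angle in the images is about 0.42 rad. A further 2 mm push did not move the pad, and the force rose from 12 to 23 N, mostly on the pad side, so it is at the hard stop. The left fingertip stands about 7 mm above the chute floor, so it is not carrying that load.
- **Tin:** it rests on the chute against the left finger, with no movement over the last 0.5 s of pictures.
- **Left alone:** the jar, the spare tin and the look-alikes show no change from the first side picture. I did not compare the bottle, which was partly behind the arm. The gripper stayed well clear of it.

**What disagreed**
- **Pad shape:** the pad is tilted about 0.2 rad up outward at rest. My first paddle angles assumed it was level and did not fit until I included the tilt.
- **Drift:** the tool drifted about 6.5 mm downhill during the press. The last push stopped it, and both fingers stayed in place.

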